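# Clamp a cast specimen in the clamp stage and lock the bar with its thumb wedge

### The arm

A 6-joint arm with a two-finger parallel gripper is mounted at the origin on the work surface. World frame = base frame: x ahead of the robot, y to its left, z up, the work surface at z = 0. Lengths are in m, angles in rad, forces in N, time in s.
With the tool pointing down it reaches from about 0.225 to 0.875 m from the base axis. Payload 3.4 kg.
Tool frame: the origin (TCP) lies on the centre line of the jaws, within the pads' length; the fingertips stand 11 mm ahead of it and the grasp point (between the pads) lies 8 mm behind it; z points along the fingers, y is the line along which they close (so a half turn about z gives the same grasp; the last joint's range is limited). The gripper opens to 85 mm and grips with 20 to 120 N. Pads are 22 mm wide; open, the fingers measure 114 mm over their backs; the gripper's body (76 mm by 85 mm) begins 54 mm behind the grasp point. The pads swing forward as they close: fully open they stand 13 mm farther back than shut.
Start: joints at [1.053, 0.276, 1.505, -0, 1.361, -0.121], TCP at [0.222, 0.53, 0.242] pointing down, gripper open.
Joint ranges: [-2.89, 2.89], [-0.75, 2.08], [0.22, 2.7], [-1.18, 4.32], [0.11, 2.71], [-2.7, 2.7]. Speed limits (rad/s): [2.57, 2.57, 3.14, 3.14, 3.14, 3.14].

### API

Orientations are given as a unit quaternion [w, x, y, z].
In Python, from rig import manip, eyes, job gives the robot as it stands.
- The arm moves only by the tool drive_tool, never from a script. Its argument "rows" is a list of rows, each a list of 3 entries, a list of its own where there are three numbers: the turn, a rotation vector about the world's x, y, z in rad, then the shift along the world's x, y, z in cm, then the finger opening in cm, from 0 to 8.54. A call has 1 to 8 rows; each row shifts and turns the commanded pose from where the row before left it; what a row does not reach is not made up. A row lasts 1/8 s, in which the tool goes at most 62.5 mm and 10.7 degrees, less where a joint would pass 70% of its speed; a pose out of reach is approached as far as the arm can. A call is refused whole if a number of a shift passes 6.25 or a number of a turn 0.188, either way. A call with a gripper value outside its range is refused whole. The fingers move at their own pace and stop on an object; "force" is the grip in N (left out, the last holds). Time passes only in rows, so rows that do not move let the fingers close. It gives the time, the measured TCP pose, the force, the opening and the grip force at its end, in the units of the state.
- manip.get_state(): the state, without advancing time (a new reading comes with each control period).
- eyes.get_image(name): name is "scene" or "top"; returns the picture (384x512x3 uint8, red, green, blue); there is no depth.
- eyes.get_calibration(name): a dict with "camera_matrix" (3x3 intrinsics, pixels), "k1" (the pictures are not rectified: a ray, as slopes to the right and down, at radius r is drawn at 1 + k1 r^2 times it, then the intrinsics apply), "view" (4x4, takes a point from world to camera coordinates). Camera axes: x right, y up, looking along -z (the intrinsics and any distortion apply to the point x, -y, -z); pixel columns grow to the right and rows downward; lengths in m; the calibration is good to about 2 mm. A picture is of the moment at which its call begins. get_calibration takes no time and is no camera call.
- job.sign_off(): hands the job in; it is judged then, once.
The state is a dict: "clock": time; "qpos": joint angles; "qd": joint speeds; "effort": joint torques, N m; "position": TCP position; "ee_rot": TCP orientation; "contact_force": force on the tool from outside, world axes, zero at the start; "moment": the same for the moment, N m; "width": finger opening in m; "gripper_force": force on a finger pad.
Only numpy, scipy, OpenCV 4.12 (cv2) and the standard library are available. Lean on these libraries where they do the work, as an engineer would, in place of code of your own. Each camera call takes 0.05 s, during which the arm holds its last target. There are 200 camera calls.

### The job

Make the resin specimen block fast in the clamp stage: slide the steel bar gently forward until the block is held square against the fixed jaw, then run the brass thumb wedge forward along its ramp, by a steady thumb-push of about 15 N and no harder than 25 N, until it jams the bar. Let go of everything, and leave the things lying round about where they are.

Things in the scene. Friction and masses are not known exactly. Their poses are not given: they have to be found in the camera images.
- stage: Clamp stage, fixed to the bench: aluminium plate 320 x 160 x 12 mm, origin at the centre of its underside, z up. Its x axis is 'forward', the way bar and wedge are pushed; y is left of that. On it, in its frame (mm): the steel bar along y = 0 (y -12 to 12, top at z = 28), and on the bar's right a black guide rail (y -26 to -9, top at z = 35 with its screws).
- jaw_face (a point): Centre of the face of the black fixed jaw at the stage's front end (stage x = 135 mm, y = 0, z = 25 mm); the jaw is 66 mm wide and its top is at z = 38 mm.
- ramp_place (a point): Marks the black ramp block on the bar's left: the point lies over the block's top at stage (-40, 45, 32) mm. The block spans x -115 to 35 mm, about y 16 to 66 mm; its keeper lip overhangs the wedge. Its inner face closes on the bar 1 in 8 going forward. It is bolted on through slots and sits up to 2 mm nearer to the bar or farther, which this point does not show.
- bar (a joint): Slide of the bar forward along the stage's x axis, m; its jaw face lies at stage x = 40 mm + this value. It reads about 0.050 when the block is held against the fixed jaw. It moves with about 1.5 N of drag and stays where it is left; free travel 0 to 0.075. 5 to 10 N on its post seats the block square; over 30 N would crack the resin.
- bar_knob (a point): Top centre of the black thumb post on the bar: upright, 16 mm diameter, rising 32 mm from the bar's top (stage z 28 to 60 mm). It moves with the bar. The bar's jaw face is 45 mm ahead of it.
- block: Amber resin block with a beetle cast in it, 45 mm long (its x, along the bar's way), 40 mm wide, 25 mm high, 55 g; origin at the centre of its underside. It stands loose on the plate between the bar's jaw and the fixed jaw. Held, its origin is at about stage x = 112.5 mm.
- wedge: Brass thumb wedge, 84 mm long, 16 mm high, 13 mm wide at the nose, 24 mm at the tail, 120 g, in the channel between the bar's left side and the ramp block, its top under the keeper lip. Origin at mid-length on its underside; its x axis points forward (to the nose). At the start it lies back, with 2 to 8 mm of side play.
- wedge_tab (a point): Centre of the wedge's upright thumb tab. The tab is 12 mm long (along the wedge's x), 10 mm wide and rises 24 mm above the wedge body (stage z 28 to 52 mm) at its tail; its rear face, to push on, is 6 mm behind this point, its top 12 mm above. Keep a fingertip above stage z = 35 mm to clear bar, lip and rail; the lower on the tab the push, the easier the wedge runs.
- wedge_nose (a point): Middle of the wedge's front end. Pushed forward the wedge slides with under 1 N until it bites, this point then being anywhere from 11 to 46 mm forward on the stage's x: it must be felt. From there the push rises by some 5 to 8 N per mm. About 15 N jams it well (12 N is enough) and it stays jammed when let go; over 25 N risks bruising the bar.
- spare_block: Bystander: smaller amber resin block, 32 x 30 x 20 mm, on the plate's right rear. Origin under its centre.
- spare_wedge: Bystander: small plain steel wedge without tab, 50 x 14 x 10 mm, on the plate's right. Origin under its centre.
- oil_bottle: Bystander: amber dropper bottle, 32 mm diameter, 65 mm high. Origin under its centre.
- objective: Bystander: steel microscope objective standing on the bench, 29 mm diameter, 42 mm high. Origin under its centre.
- petri_dish: Bystander: clear closed petri dish, 91 mm diameter, 15 mm high. Origin under its centre.
- slide_box: Bystander: blue slide box, 95 x 170 x 35 mm. Origin under its centre.
- phone: Bystander: phone lying flat, 72 x 148 x 8 mm. Origin under its centre.
Things that resemble listed ones, but are neither listed nor needed, are in the scene too. Of the things like the wedge, leave any that is green; of the rest the larger one is meant.

How it is judged:
By the outcome, as a careful person would: the job done as asked, in the order asked, and still so for the second after the job is handed in, with the robot touching nothing.
It also fails if it takes over 64 s, if anything falls off the work surface, if the arm or the gripper's body presses on something with over 40 N, if the wrist force passes 120 N, or if a joint passes its speed limit or range.

## Working session

There is one attempt and no reset: what is moved stays moved. The work goes in short steps, Python scripts to look and compute and a tool call to move; the robot and the scene stay as the last step left them, time stands still between calls to the robot, and variables do not carry over. Pictures are saved under pics/ and viewed, at most 10 in all, crops included, and the job is handed in when it is done.

Besides the shell and the picture viewer there is one more tool, called after "Request:" as name(argument=value, ...), one argument or row to a line, values as JSON. drive_tool: Moves the arm, as the interface text tells. Its arguments: {"type":"object","properties":{"rows":{"type":"array"},"force":{"type":"number"}},"required":["rows"]}

```bash
mkdir -p pics; ls; python3 - <<'E'
from rig import manip, eyes, job
import cv2
for n in ("scene","top"):
    cv2.imwrite(f"pics/{n}0.png", eyes.get_image(n)[:,:,::-1])
    c=eyes.get_calibration(n); print(n,c)
print(manip.get_state())
E
```

```text
pics
scene {'camera_matrix': array([[365.15765503,   0.        , 251.0510158 ],
       [  0.        , 365.15765503, 189.80391979],
       [  0.        ,   0.        ,   1.        ]]), 'k1': -0.04211300073244155, 'view': array([[ 0.77061729,  0.63715347, -0.0135811 , -0.35659957],
       [-0.46552498,  0.57733622,  0.67079757,  0.1897715 ],
       [ 0.43524186, -0.51060586,  0.74151613, -1.29898544],
       [ 0.        ,  0.        ,  0.        ,  1.        ]])}
top {'camera_matrix': array([[455.27320116,   0.        , 260.76878275],
       [  0.        , 455.27320116, 189.59002576],
       [  0.        ,   0.        ,   1.        ]]), 'k1': -0.07893427703608898, 'view': array([[ 0.01487311, -0.99975242,  0.01654968, -0.03886755],
       [ 0.98156558,  0.01775272,  0.19029938, -0.46858317],
       [-0.19054607,  0.01341425,  0.9815866 , -1.26408065],
       [ 0.        ,  0.        ,  0.        ,  1.        ]])}
{'clock': 0.1, 'qpos': array([ 1.05297157e+00,  2.76506340e-01,  1.50600202e+00, -2.60035347e-05,
        1.36073263e+00, -1.21024555e-01]), 'qd': array([-3.69480715e-04, -1.73036269e-05, -3.94448057e-03,  1.28591936e-03,
       -4.08809212e-05,  1.97442829e-03]), 'effort': array([ 1.48504438e-03, -4.17700338e+01, -2.46404725e+01,  1.43836855e-04,
        5.84258727e-03,  1.12140765e-05]), 'position': array([0.22201414, 0.52990561, 0.24154251]), 'ee_rot': array([-2.46734306e-04,  1.97098334e-01,  9.80383378e-01, -7.86468968e-04]), 'contact_force': array([ 0.75461749, -0.69753346,  0.54873905]), 'moment': array([-0.00364375, -0.00478113,  0.02502481]), 'gripper_force': 0.0, 'width': 0.08566834924534578}
```

View pics/scene0.png

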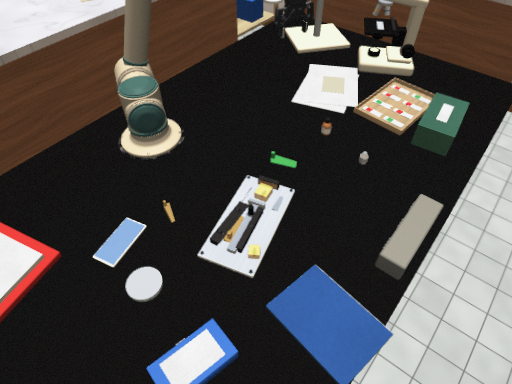

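View pics/top0.png

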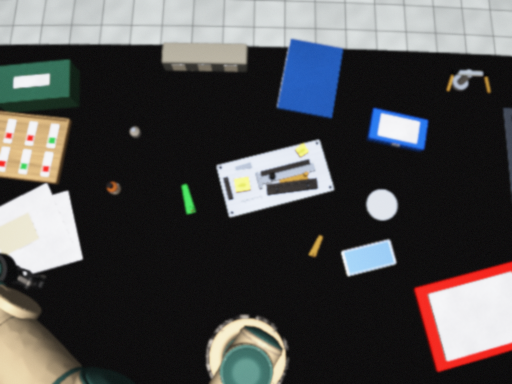

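The top view shows the stage at about (275,178), with the jaw at its left end (228,188), so forward is world +y. Wedge look-alikes in the top view are a green one at (188,198), a small brass one at (316,246), and a brass one in the stage channel at (292,178). I pick the one in the channel because it isn't green and is the larger. I'll check that in a close crop.

```bash
python3 - <<'E'
import cv2, numpy as np
a=cv2.imread("pics/top0.png")[130:262,210:340]; b=cv2.imread("pics/scene0.png")[165:280,190:305]
a=cv2.resize(a,None,fx=4.5,fy=4.5,interpolation=cv2.INTER_CUBIC)
cv2.imwrite("pics/ca.png",a)
b=cv2.resize(b,None,fx=5,fy=5,interpolation=cv2.INTER_CUBIC)
cv2.imwrite("pics/cb.png",b)
E
```

```text
(no output)
```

View pics/ca.png

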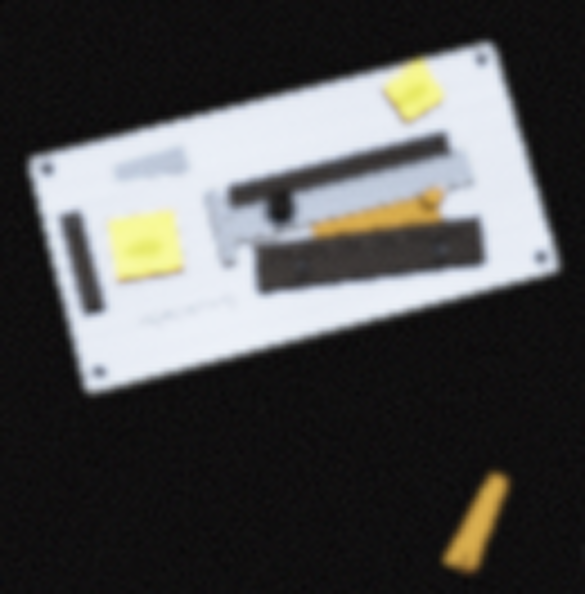

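View pics/cb.png

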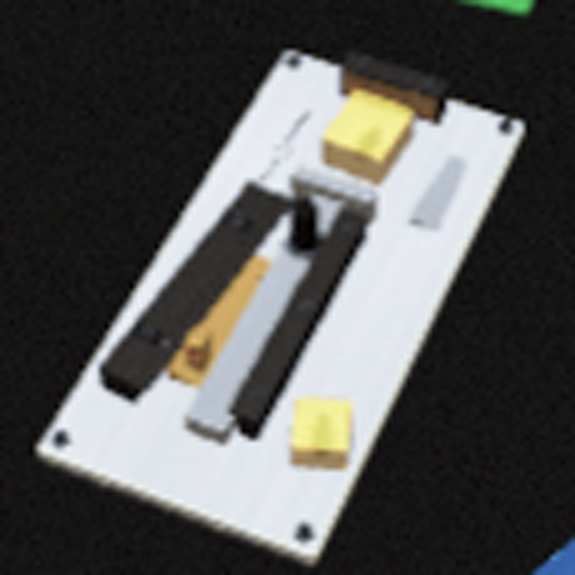

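The crops confirm it. The large brass wedge with a tab lies in the channel (tab at top-crop (430,200) and scene-crop (200,348)). The post is at (280,205), and the loose brass wedge at (475,525) is the smaller look-alike.

```bash
cat > h.py <<'E'
import numpy as np, cv2
from rig import manip, eyes, job
from scipy.optimize import least_squares
C={n:eyes.get_calibration(n) for n in("scene","top")}
def proj(n,P):
    c=C[n];P=np.atleast_2d(P);q=(c["view"]@np.c_[P,np.ones(len(P))].T).T
    s=np.c_[q[:,0],-q[:,1]]/-q[:,2:3];s=s*(1+c["k1"]*(s**2).sum(1,keepdims=True))
    K=c["camera_matrix"];return s*K[0,0]+K[:2,2]
def S2W(p,P):
    P=np.atleast_2d(P)/1000;c,s=np.cos(p[2]),np.sin(p[2])
    return np.c_[p[0]+c*P[:,0]-s*P[:,1],p[1]+s*P[:,0]+c*P[:,1],P[:,2]]
def crop(n,p):
    p=np.array(p,float);return (p+.5)/4.5-.5+[210,130] if n=="top" else (p+.5)/5-.5+[190,165]
def solve(p,obs,x0,fix={}):
    "stage coords (mm) of a point seen at obs={cam:pixel}; fix={axis:value}"
    free=[i for i in range(3) if i not in fix]
    def full(v):
        a=np.array(x0,float);a[free]=v
        for k in fix:a[k]=fix[k]
        return a
    r=least_squares(lambda v:np.concatenate([(proj(n,S2W(p,full(v)))[0]-o) for n,o in obs.items()]),np.array(x0,float)[free],x_scale=10)
    return full(r.x),r.fun
E
python3 - <<'E'
from h import *
cor=np.array([[160,-80,12],[160,80,12],[-160,80,12],[-160,-80,12]])
T=crop("top",[(30,157),(90,393),(560,270),(492,42)]);S=crop("scene",[(525,125),(288,50),(38,450),(315,550)])
for sel in("both","top","scene"):
    f=lambda p:np.concatenate([(proj("top",S2W(p,cor))-T).ravel()*(sel!="scene"),(proj("scene",S2W(p,cor))-S).ravel()*(sel!="top")])
    r=least_squares(f,[.45,-.03,1.8],x_scale=[.01,.01,.1]);print(sel,r.x.round(4),r.fun.round(2))
    if sel=="both":p=r.x;np.save("p.npy",p)
jf=np.array([[135,33,38],[135,-33,38]])
print("jaw top ends pred top crop",((proj("top",S2W(p,jf))-[210,130])*4.5).round(0).tolist(),"scene",((proj("scene",S2W(p,jf))-[190,165])*5).round(0).tolist())
print("post top", solve(p,{"top":crop("top",(280,196)),"scene":crop("scene",(301,202))},[0,0,60],{1:0,2:60}))
print("tab top free", solve(p,{"top":crop("top",(430,199)),"scene":crop("scene",(203,338))},[-90,20,52],{2:52}))
print("bar jaw front L/R", [solve(p,{"top":crop("top",q)},[40,0,28],{2:28})[0].round(1) for q in[(207,190),(228,262)]])
print("block corners", [solve(p,{"top":crop("top",q)},[100,0,37],{2:37})[0].round(1) for q in[(110,216),(174,211),(182,272),(119,280)]])
print(proj("top",S2W(p,[[0,0,12]])))
E
```

```text
both [ 0.5149 -0.0719  1.8461] [-0.57  0.31 -0.77 -0.59 -0.42 -0.65 -0.45 -0.11  0.07 -0.6  -0.71 -0.37
 -0.96 -0.16 -0.42  1.68]
top [ 0.5142 -0.0736  1.8444] [-0.    0.47 -0.28 -0.39  0.12 -0.28  0.17  0.22 -0.   -0.   -0.   -0.
 -0.    0.   -0.    0.  ]
scene [ 0.5154 -0.0703  1.8468] [-0.    0.   -0.   -0.   -0.   -0.   -0.   -0.    0.48 -0.88 -0.31 -0.6
 -0.36 -0.46  0.19  1.31]
jaw top ends pred top crop [[103.0, 303.0], [77.0, 206.0]] scene [[335.0, 65.0], [438.0, 96.0]]
post top (array([10.81778882,  0.        , 60.        ]), array([-0.1557274 ,  0.95547727,  0.49910263,  0.80689682]))
tab top free (array([-84.34294171,  18.25060942,  52.        ]), array([-0.18487435, -1.27434043, -0.99215282, -0.74633631]))
bar jaw front L/R [array([ 51.5, -25.4,  28. ]), array([50.6, 24.4, 28. ])]
block corners [array([117.1, -22.6,  37. ]), array([ 76.3, -15.3,  37. ]), array([81.5, 24.9, 37. ]), array([121.9,  19.7,  37. ])]
[[274.54468101 176.83634996]]
```

Request:
drive_tool(
  rows=[
    [[0,0,-0.112],[2.7,-5.6,0],0],
    [[0,0,-0.112],[2.7,-5.6,0],0],
    [[0,0,-0.112],[2.7,-5.6,0],0],
    [[0,0,-0.112],[2.7,-5.6,0],0],
    [[0,0,-0.112],[2.7,-5.6,0],0],
    [[0,0,-0.112],[2.7,-5.6,0],0],
    [[0,0,-0.112],[2.7,-5.6,0],0],
    [[0,0,-0.112],[2.7,-5.6,0],0],
  ],
  force=60,
)

```text
clock: 1.1
position: [0.4386, 0.0805, 0.2422]
ee_rot: [0.0, 0.604, 0.797, 0.0]
contact_force: [2.0, 0.4, -1.0]
width: 0.0002
gripper_force: 0.0
```

Request:
drive_tool(
  rows=[
    [[0,0,0],[4.3,-6.0,0],0],
    [[0,0,0],[4.2,-6.0,0],0],
    [[0,0,0],[0,-6.0,0],0],
    [[0,0,0],[0,0,0],0],
    [[0,0,0],[0,0,0],0],
  ],
)

```text
clock: 1.72
position: [0.51, -0.0793, 0.2419]
ee_rot: [-0.001, 0.603, 0.798, 0.0]
contact_force: [0.0, -0.0, 0.1]
width: -0.0003
gripper_force: 0.0
```

Request:
drive_tool(
  rows=[
    [[0,0,0],[1.35,-2.35,-5],0],
    [[0,0,0],[0,0,-6],0],
    [[0,0,0],[0,0,-5],0],
    [[0,0,0],[0,0,-2.7],0],
    [[0,0,0],[0,0,0],0],
    [[0,0,0],[0,0,0],0],
  ],
)

```text
clock: 2.48
position: [0.525, -0.1023, 0.0566]
ee_rot: [0.001, 0.602, 0.799, 0.0]
contact_force: [-0.8, -0.4, 0.0]
width: -0.0004
gripper_force: 0.0
```

```bash
python3 - <<'E'
from h import *
a=eyes.get_image("scene")[165:280,190:305,::-1]
cv2.imwrite("pics/cc.png",cv2.resize(a,None,fx=5,fy=5,interpolation=cv2.INTER_CUBIC))
s=manip.get_state();print(s["position"],s["contact_force"])
E
```

```text
[ 0.52531352 -0.10267021  0.05697788] [0.09577501 0.39368325 0.86899749]
```

View pics/cc.png

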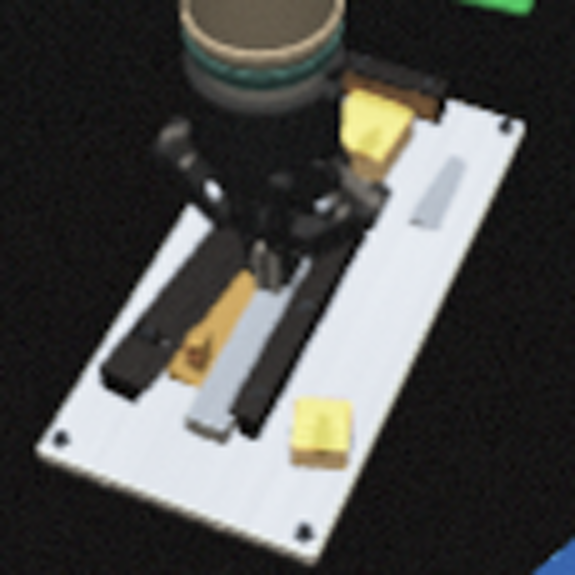

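The closed fingers stand over the bar at crop (268,265), behind the post, with nothing touched. Next I go slightly lower and push forward.

Request:
drive_tool(
  rows=[
    [[0,0,0],[0,0,-0.55],0],
    [[0,0,0],[-0.14,0.48,0],0],
    [[0,0,0],[-0.14,0.48,0],0],
    [[0,0,0],[-0.14,0.48,0],0],
    [[0,0,0],[-0.11,0.38,0],0],
    [[0,0,0],[-0.11,0.38,0],0],
    [[0,0,0],[-0.11,0.38,0],0],
    [[0,0,0],[-0.11,0.38,0],0],
  ],
)

```text
clock: 3.52
position: [0.5155, -0.0737, 0.0499]
ee_rot: [0.0, 0.602, 0.798, -0.0]
contact_force: [-0.1, -2.0, 1.0]
width: 0.0002
gripper_force: 0.8
```

Request:
drive_tool(
  rows=[
    [[0,0,0],[-0.08,0.29,0],0],
    [[0,0,0],[-0.08,0.29,0],0],
    [[0,0,0],[-0.08,0.29,0],0],
    [[0,0,0],[-0.08,0.29,0],0],
  ],
)

```text
clock: 4.03
position: [0.5121, -0.0618, 0.0498]
ee_rot: [0.0, 0.602, 0.798, 0.0]
contact_force: [0.2, -1.4, 0.2]
width: -0.0001
gripper_force: 0.8
```

Request:
drive_tool(
  rows=[
    [[0,0,0],[-0.06,0.2,0],0],
    [[0,0,0],[-0.06,0.2,0],0],
    [[0,0,0],[-0.06,0.2,0],0],
    [[0,0,0],[-0.05,0.19,0],0],
  ],
)

```text
clock: 4.53
position: [0.5099, -0.054, 0.0499]
ee_rot: [0.0, 0.602, 0.798, 0.0]
contact_force: [0.1, -1.5, 0.5]
width: -0.0
gripper_force: 1.0
```

Request:
drive_tool(
  rows=[
    [[0,0,0],[-0.03,0.1,0],0],
    [[0,0,0],[-0.03,0.1,0],0],
    [[0,0,0],[-0.03,0.1,0],0],
  ],
)

```text
clock: 4.9
position: [0.5091, -0.051, 0.0498]
ee_rot: [0.0, 0.602, 0.798, 0.0]
contact_force: [1.0, -1.9, 0.8]
width: 0.0
gripper_force: 1.0
```

Request:
drive_tool(
  rows=[
    [[0,0,0],[-0.03,0.1,0],0],
    [[0,0,0],[-0.03,0.1,0],0],
  ],
)

```text
clock: 5.15
position: [0.5085, -0.049, 0.0499]
ee_rot: [0.0, 0.602, 0.798, 0.0]
contact_force: [0.7, -0.8, 0.3]
width: -0.0001
gripper_force: 1.0
```

Request:
drive_tool(
  rows=[
    [[0,0,0],[-0.03,0.1,0],0],
  ],
)

```text
clock: 5.28
position: [0.5082, -0.048, 0.0499]
ee_rot: [0.0, 0.602, 0.798, 0.0]
contact_force: [1.5, -1.7, -0.4]
width: 0.0002
gripper_force: 1.0
```

Request:
drive_tool(
  rows=[
    [[0,0,0],[-0.02,0.07,0],0],
  ],
)

```text
clock: 5.4
position: [0.508, -0.0473, 0.0499]
ee_rot: [0.0, 0.602, 0.798, 0.0]
contact_force: [1.5, -1.0, -1.1]
width: 0.0001
gripper_force: 1.0
```

Request:
drive_tool(
  rows=[
    [[0,0,0],[-0.02,0.07,0],0],
  ],
)

```text
clock: 5.52
position: [0.5078, -0.0466, 0.0499]
ee_rot: [0.0, 0.602, 0.798, 0.0]
contact_force: [1.3, -0.7, 0.4]
width: -0.0002
gripper_force: 1.0
```

Request:
drive_tool(
  rows=[
    [[0,0,0],[-0.02,0.07,0],0],
  ],
)

```text
clock: 5.65
position: [0.5078, -0.0465, 0.0499]
ee_rot: [0.001, 0.602, 0.798, -0.0]
contact_force: [1.1, -4.8, -1.2]
width: 0.0002
gripper_force: 2.7
```

Request:
drive_tool(
  rows=[
    [[0,0,0],[-0.02,0.06,0],0],
  ],
)

```text
clock: 5.78
position: [0.5078, -0.0465, 0.0499]
ee_rot: [0.001, 0.602, 0.799, -0.001]
contact_force: [1.5, -6.5, -1.7]
width: 0.0002
gripper_force: 3.6
```

Request:
drive_tool(
  rows=[
    [[0,0,0],[-0.01,0.05,0],0],
  ],
)

```text
clock: 5.9
position: [0.5079, -0.0465, 0.0499]
ee_rot: [0.001, 0.602, 0.799, -0.001]
contact_force: [2.0, -7.8, -1.9]
width: -0.0003
gripper_force: 4.2
```

Request:
drive_tool(
  rows=[
    [[0,0,0],[-0.01,0.05,0],0],
  ],
)

```text
clock: 6.02
position: [0.5079, -0.0464, 0.0499]
ee_rot: [0.002, 0.602, 0.799, -0.001]
contact_force: [1.4, -10.1, -2.3]
width: -0.0002
gripper_force: 5.0
```

The bar is seated at about 10 N with stage x steady. I'll ease off, retreat, lift, go behind the tab and look.

Request:
drive_tool(
  rows=[
    [[0,0,0],[0.02,-0.07,0],0],
    [[0,0,0],[0.05,-0.15,0],0],
    [[0,0,0],[0.27,-0.96,0],0],
    [[0,0,0],[0,0,4],0],
    [[0,0,0],[0.4,-2,4],0],
    [[0,0,0],[0.5,-4.5,0],0],
    [[0,0,0],[0.5,-5,0],0],
    [[0,0,0],[0.5,-2,0],0],
  ],
)

```text
clock: 7.02
position: [0.5294, -0.1932, 0.1297]
ee_rot: [-0.0, 0.603, 0.798, 0.0]
contact_force: [-0.5, 1.0, -0.2]
width: 0.0004
gripper_force: 0.0
```

```bash
python3 - <<'E'
from h import *
I=eyes.get_image("scene")[:,:,::-1];J=eyes.get_image("top")[:,:,::-1]
a=cv2.resize(I[165:280,190:305],(575,575),interpolation=cv2.INTER_CUBIC)
b=cv2.resize(J[145:210,214:264],None,fx=4.5,fy=4.5,interpolation=cv2.INTER_CUBIC)
c=np.zeros((575,a.shape[1]+b.shape[1],3),np.uint8);c[:,:575]=a;c[:b.shape[0],575:]=b
cv2.imwrite("pics/cd.png",c)
s=manip.get_state();print(c.shape,s["clock"],s["position"],s["contact_force"])
E
```

```text
(575, 800, 3) 7.125 [ 0.52976999 -0.19271743  0.12948373] [0.11505597 0.50034244 0.18462086]
```

View pics/cd.png

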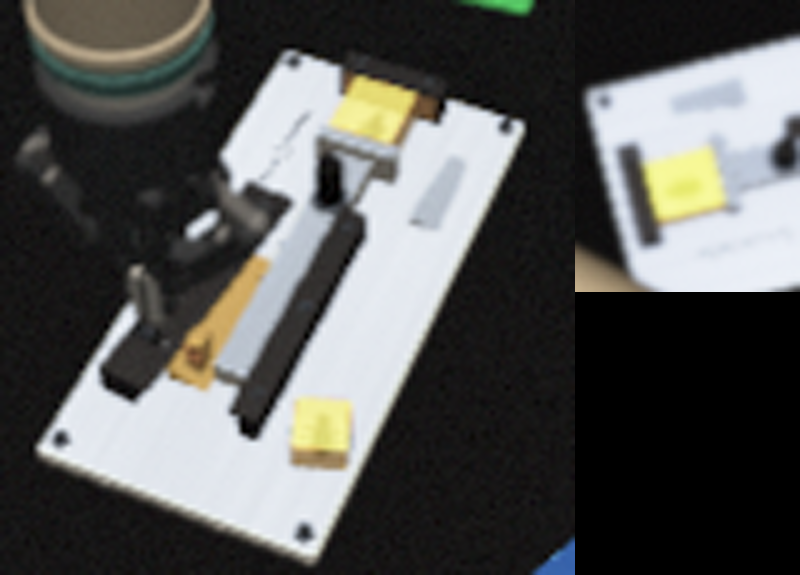

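The block now sits flush between the jaws (top view, block at (683,184) in the picture, touching the jaw at (638,195)). The wedge hasn't moved, and its tab is at (197,350). I go down behind the tab.

Request:
drive_tool(
  rows=[
    [[0,0,0],[-0.18,-0.2,-4],0],
    [[0,0,0],[0,0,-3],0],
    [[0,0,0],[0,0,-1.1],0],
    [[0,0,0],[0,0,0],0],
    [[0,0,0],[-0.14,0.48,0],0],
    [[0,0,0],[-0.14,0.48,0],0],
  ],
)

```text
clock: 7.88
position: [0.5255, -0.1833, 0.05]
ee_rot: [0.001, 0.602, 0.798, 0.0]
contact_force: [-0.1, -0.3, -0.9]
width: 0.0001
gripper_force: 0.0
```

Request:
drive_tool(
  rows=[
    [[0,0,0],[-0.08,0.29,0],0],
    [[0,0,0],[-0.08,0.29,0],0],
    [[0,0,0],[-0.08,0.29,0],0],
  ],
)

```text
clock: 8.25
position: [0.5227, -0.1749, 0.0491]
ee_rot: [0.001, 0.602, 0.798, 0.0]
contact_force: [1.2, -1.5, 0.1]
width: 0.0001
gripper_force: 0.4
```

Request:
drive_tool(
  rows=[
    [[0,0,0],[-0.08,0.29,0],0],
    [[0,0,0],[-0.08,0.29,0],0],
  ],
)

```text
clock: 8.5
position: [0.521, -0.1691, 0.0489]
ee_rot: [0.0, 0.602, 0.798, 0.0]
contact_force: [-0.0, -0.8, -0.3]
width: -0.0002
gripper_force: 0.3
```

Request:
drive_tool(
  rows=[
    [[0,0,0],[-0.06,0.19,0],0],
    [[0,0,0],[-0.06,0.19,0],0],
    [[0,0,0],[-0.06,0.19,0],0],
    [[0,0,0],[-0.05,0.19,0],0],
  ],
)

```text
clock: 9.0
position: [0.5185, -0.1614, 0.0488]
ee_rot: [0.0, 0.602, 0.798, 0.0]
contact_force: [0.7, -0.9, 0.8]
width: -0.0
gripper_force: 0.4
```

Request:
drive_tool(
  rows=[
    [[0,0,0],[-0.03,0.1,0],0],
    [[0,0,0],[-0.03,0.1,0],0],
    [[0,0,0],[-0.03,0.1,0],0],
  ],
)

```text
clock: 9.38
position: [0.5177, -0.1584, 0.0488]
ee_rot: [0.0, 0.602, 0.798, 0.0]
contact_force: [0.4, -0.1, 0.6]
width: 0.0001
gripper_force: 0.3
```

Request:
drive_tool(
  rows=[
    [[0,0,0],[-0.03,0.1,0],0],
    [[0,0,0],[-0.03,0.1,0],0],
    [[0,0,0],[-0.03,0.1,0],0],
  ],
)

```text
clock: 9.75
position: [0.5168, -0.1554, 0.0488]
ee_rot: [0.0, 0.602, 0.798, 0.0]
contact_force: [0.1, -1.5, 0.4]
width: 0.0001
gripper_force: 0.3
```

Request:
drive_tool(
  rows=[
    [[0,0,0],[-0.03,0.1,0],0],
    [[0,0,0],[-0.03,0.1,0],0],
    [[0,0,0],[-0.03,0.1,0],0],
  ],
)

```text
clock: 10.12
position: [0.5158, -0.1523, 0.0488]
ee_rot: [-0.0, 0.602, 0.798, 0.0]
contact_force: [0.3, -0.8, 0.5]
width: -0.0001
gripper_force: 0.3
```

Request:
drive_tool(
  rows=[
    [[0,0,0],[-0.03,0.1,0],0],
    [[0,0,0],[-0.03,0.1,0],0],
  ],
)

```text
clock: 10.38
position: [0.5152, -0.1504, 0.0488]
ee_rot: [0.0, 0.602, 0.798, 0.0]
contact_force: [0.5, -0.5, -0.4]
width: -0.0002
gripper_force: 0.3
```

Request:
drive_tool(
  rows=[
    [[0,0,0],[-0.03,0.1,0],0],
    [[0,0,0],[-0.03,0.1,0],0],
    [[0,0,0],[-0.03,0.1,0],0],
  ],
)

```text
clock: 10.75
position: [0.5143, -0.1474, 0.0488]
ee_rot: [-0.0, 0.602, 0.798, 0.0]
contact_force: [-0.7, -0.9, -0.6]
width: -0.0
gripper_force: 0.3
```

Request:
drive_tool(
  rows=[
    [[0,0,0],[-0.02,0.1,0],0],
    [[0,0,0],[-0.03,0.1,0],0],
  ],
)

```text
clock: 11.0
position: [0.5139, -0.1454, 0.0488]
ee_rot: [0.0, 0.602, 0.798, 0.0]
contact_force: [-0.0, -0.1, 0.6]
width: -0.0001
gripper_force: 0.3
```

Request:
drive_tool(
  rows=[
    [[0,0,0],[-0.03,0.1,0],0],
    [[0,0,0],[-0.03,0.1,0],0],
    [[0,0,0],[-0.03,0.1,0],0],
  ],
)

```text
clock: 11.38
position: [0.513, -0.1424, 0.0488]
ee_rot: [0.0, 0.602, 0.798, 0.0]
contact_force: [0.7, -0.1, -0.6]
width: -0.0001
gripper_force: 0.3
```

Request:
drive_tool(
  rows=[
    [[0,0,0],[-0.02,0.1,0],0],
    [[0,0,0],[-0.03,0.1,0],0],
  ],
)

```text
clock: 11.62
position: [0.5126, -0.1404, 0.0488]
ee_rot: [0.0, 0.602, 0.798, 0.0]
contact_force: [0.7, -0.2, 0.2]
width: -0.0001
gripper_force: 0.3
```

Request:
drive_tool(
  rows=[
    [[0,0,0],[-0.03,0.1,0],0],
    [[0,0,0],[-0.03,0.1,0],0],
    [[0,0,0],[-0.03,0.1,0],0],
  ],
)

```text
clock: 12.0
position: [0.5119, -0.1375, 0.049]
ee_rot: [0.0, 0.602, 0.798, 0.0]
contact_force: [1.1, -1.6, -0.1]
width: -0.0001
gripper_force: 0.5
```

Request:
drive_tool(
  rows=[
    [[0,0,0],[-0.03,0.1,0],0],
    [[0,0,0],[-0.03,0.1,0],0],
  ],
)

```text
clock: 12.25
position: [0.511, -0.1354, 0.0489]
ee_rot: [0.0, 0.602, 0.798, 0.0]
contact_force: [0.4, -0.5, -0.4]
width: -0.0003
gripper_force: 0.5
```

Request:
drive_tool(
  rows=[
    [[0,0,0],[-0.03,0.1,0],0],
    [[0,0,0],[-0.03,0.1,0],0],
  ],
)

```text
clock: 12.5
position: [0.5104, -0.1334, 0.0488]
ee_rot: [0.0, 0.602, 0.798, 0.0]
contact_force: [0.9, -1.5, -0.6]
width: -0.0
gripper_force: 0.5
```

Request:
drive_tool(
  rows=[
    [[0,0,0],[-0.03,0.1,0],0],
    [[0,0,0],[-0.03,0.1,0],0],
  ],
)

```text
clock: 12.75
position: [0.5098, -0.1314, 0.0488]
ee_rot: [0.0, 0.602, 0.798, 0.0]
contact_force: [0.5, -1.5, -0.8]
width: 0.0001
gripper_force: 0.8
```

Request:
drive_tool(
  rows=[
    [[0,0,0],[-0.03,0.1,0],0],
  ],
)

```text
clock: 12.88
position: [0.5098, -0.1308, 0.0489]
ee_rot: [0.001, 0.602, 0.798, -0.0]
contact_force: [1.2, -2.5, 0.5]
width: 0.0001
gripper_force: 1.5
```

Request:
drive_tool(
  rows=[
    [[0,0,0],[-0.03,0.1,0],0],
  ],
)

```text
clock: 13.0
position: [0.5099, -0.1305, 0.0491]
ee_rot: [0.001, 0.602, 0.799, -0.0]
contact_force: [1.1, -5.7, 0.8]
width: 0.0
gripper_force: 3.1
```

Request:
drive_tool(
  rows=[
    [[0,0,0],[-0.02,0.1,0],0],
  ],
)

```text
clock: 13.12
position: [0.5098, -0.1304, 0.0492]
ee_rot: [0.002, 0.602, 0.799, -0.001]
contact_force: [1.4, -8.3, 0.6]
width: 0.0004
gripper_force: 4.2
```

It has bitten. Now I raise the push steadily to about 15 N.

Request:
drive_tool(
  rows=[
    [[0,0,0],[-0.03,0.1,0],0],
  ],
)

```text
clock: 13.25
position: [0.5098, -0.1302, 0.0494]
ee_rot: [0.003, 0.601, 0.799, -0.001]
contact_force: [0.5, -10.3, 1.5]
width: -0.0002
gripper_force: 5.2
```

Request:
drive_tool(
  rows=[
    [[0,0,0],[-0.02,0.08,0],0],
  ],
)

```text
clock: 13.38
position: [0.5098, -0.13, 0.0495]
ee_rot: [0.003, 0.601, 0.799, -0.002]
contact_force: [1.4, -11.8, -0.1]
width: -0.0003
gripper_force: 5.9
```

Request:
drive_tool(
  rows=[
    [[0,0,0],[0,0,0],0],
  ],
)

```text
clock: 13.5
position: [0.5098, -0.13, 0.0495]
ee_rot: [0.003, 0.601, 0.799, -0.002]
contact_force: [1.0, -12.5, 0.1]
width: -0.0003
gripper_force: 5.4
```

Request:
drive_tool(
  rows=[
    [[0,0,0],[-0.02,0.09,0],0],
  ],
)

```text
clock: 13.62
position: [0.5098, -0.1298, 0.0496]
ee_rot: [0.004, 0.601, 0.799, -0.002]
contact_force: [0.9, -13.9, 0.3]
width: -0.0001
gripper_force: 6.9
```

Request:
drive_tool(
  rows=[
    [[0,0,0],[-0.02,0.06,0],0],
    [[0,0,0],[0,0,0],0],
  ],
)

```text
clock: 13.88
position: [0.5098, -0.1298, 0.0497]
ee_rot: [0.004, 0.601, 0.799, -0.002]
contact_force: [-0.0, -15.3, 0.1]
width: -0.0001
gripper_force: 7.1
```

```bash
python3 - <<'E'
from h import *
s=manip.get_state();print(s["clock"],s["position"],s["contact_force"],s["moment"])
f=s["contact_force"];fw=np.array([-.272,.962,0]);l=np.array([-.962,-.272,0]);print("fwd",f@fw,"left",f@l,"mom fwd/left/z",s["moment"]@fw,s["moment"]@l,s["moment"][2])
E
```

```text
13.875 [ 0.50981471 -0.12984279  0.04967774] [-1.47644898e-02 -1.52987124e+01  8.94932647e-02] [-2.45111874 -0.0356452  -0.04962966]
fwd -14.713345354960122 left 4.17545320278048 mom fwd/left/z 0.632413617452632 2.3676717168459245 -0.04962965547500059
```

The lever arm puts the contact about 3 mm right of the tool centre, at stage y ≈ 18, which is the tab itself. The forward push is 14.7 N, so I let go.

Request:
drive_tool(
  rows=[
    [[0,0,0],[0.05,-0.2,0],0],
    [[0,0,0],[0.09,-0.29,0],0],
    [[0,0,0],[0.27,-0.96,0],0],
    [[0,0,0],[0.27,-0.96,0],0],
    [[0,0,0],[0,0,5],0],
    [[0,0,0],[0,-1,6],0],
    [[0,0,0],[0,-5,3],0],
    [[0,0,0],[0,-5,0],0],
  ],
)

```text
clock: 14.88
position: [0.5166, -0.2612, 0.1924]
ee_rot: [0.003, 0.602, 0.799, 0.0]
contact_force: [0.9, -0.2, -0.0]
width: 0.0001
gripper_force: 0.0
```

```bash
python3 - <<'E'
from h import *
I=eyes.get_image("scene")[:,:,::-1];J=eyes.get_image("top")[:,:,::-1]
a=cv2.resize(I[165:280,190:305],(575,575),interpolation=cv2.INTER_CUBIC)
b=cv2.resize(J[145:210,214:264],None,fx=4.5,fy=4.5,interpolation=cv2.INTER_CUBIC)
c=np.zeros((575,a.shape[1]+b.shape[1],3),np.uint8);c[:,:575]=a;c[:b.shape[0],575:]=b
cv2.imwrite("pics/ce.png",c)
p=np.load("p.npy");q=S2W(p,[[-37.6,18,52],[40.4,18,28]])
print("expected tab top, nose in crop",((proj("scene",q)-[190,165])*5).round())
s=manip.get_state();print(s["clock"],s["position"],s["contact_force"])
E
```

```text
expected tab top, nose in crop [[235. 267.]
 [295. 194.]]
14.975 [ 0.51535333 -0.26446735  0.18941089] [-0.52822086  0.820608    0.26614681]
```

View pics/ce.png

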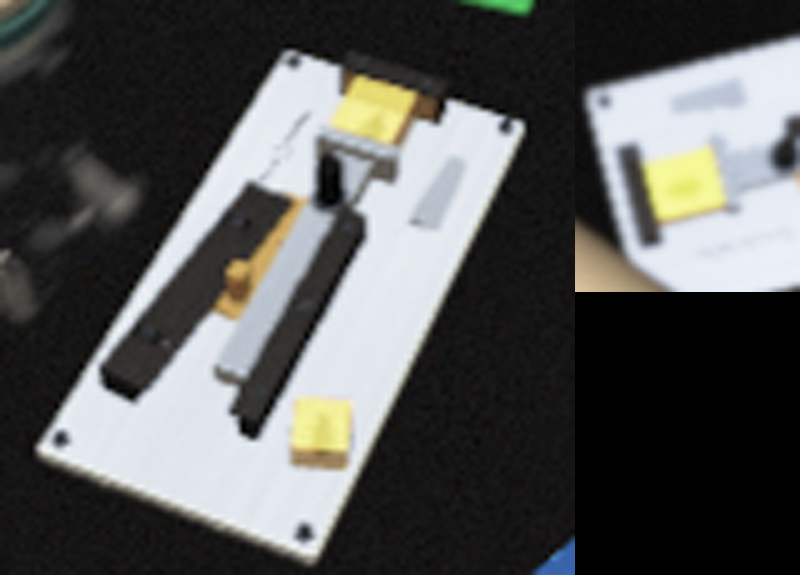

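The wedge stayed where it was left: tab at crop (238,265) against an expected (235,267), and its nose by the post at (297,200). The block is still flush between the jaws, and the arm is clear.

```bash
python3 -c "
from rig import job
print(job.sign_off())"
```

```text
the job is handed in; nothing more can be done
None
```

The resin block is held square against the fixed jaw: I seated the bar at about 10 N, then jammed the wedge with about 15 N. Both stayed put when let go, the arm is clear, and the job was handed in at about 15 s.

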